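# Draw a panel joint tight with a cam lock

## Task

Take the broad flat-blade driver with the orange handle out of its wooden stand, set its blade into the slot of the steel cam disc, feeling gently for the slot, and turn the cam clockwise (seen from above) until it has drawn the sliding panel up against the gasket and is tightened to about 0.28 N m; do not press hard or overtighten (0.4 N m is too much). Then put the driver back upright in its stand and let go, leaving the other things on the table where they are.

Things in the scene. Friction and masses are not known exactly. Their poses are not given: they have to be found in the camera images.
- assembly_board: Plywood board 150 x 206 x 12 mm fixed to the table, with a pale fixed panel (110 x 95 mm, on the -y half) and a darker sliding panel (110 x 80 mm, +y half), both 32 mm thick, tops 44 mm over the table; low guide strips along their sides. Origin: centre of the board's underside; z up; +y points from the fixed to the sliding panel, which slides along y.
- cam_centre (a point): Centre of the top of the cam, a steel disc 36 mm across in the pale fixed panel, top 43 mm over the table; axes are the board's (they do not turn with the disc). A slot 25 mm long, 5.5 mm wide, 9 mm deep crosses its centre. The slot's direction is not measured: at the start within 0.32 rad either way of the board's x axis; see or feel it. Light touches do not turn the disc.
- panel (a joint): Gap between the two panels, m: 0.004 open (start). A light spring pushes the sliding panel open again unless the cam holds it. When tight the gap is 0 to 1.2 mm, not known beforehand: a cork gasket of differing thickness lies in the joint. So the turning moment, not the gap, tells when the joint is tight.
- driver_handle (a point): Centre of the driver's orange square handle (26 x 26 mm, 68 mm long, faces square to this point's x and y), 94 mm above the blade's end. Below it a round black collar 34 mm wide, its underside 55 mm above the blade's end, a steel shaft 8 mm thick and a flat blade 20 mm wide along x, 3 mm thick along y, 16 mm long. z points from blade to handle. About 0.12 kg.
- driver_tip (a point): Middle of the end of the driver's blade, on the driver's axis; same axes as driver_handle.
- stand_mouth (a point): Centre of the mouth of the driver's stand: fixed dark wooden block 76 x 76 mm, 64 mm high, with a round upright hole 26 mm wide, 60 mm deep. The driver stands in it blade down, at any yaw, its collar resting on the block's top: driver_handle is then 39 mm above this point.
- tape_measure: Yellow tape measure, 68 x 85 x 34 mm, a bystander; origin at the middle of its underside.
- marker: Black and white felt marker, 134 mm long along its y, 17 mm thick, a bystander; origin at the middle of its underside.
- spring_clamp: Black spring clamp with orange jaw pads, 66 x 122 x 22 mm, a bystander; origin at the middle of its underside.
- slot_floor (a point): Point on the cam's vertical axis at the slot's floor, 9 mm below cam_centre. Turned clockwise seen from above the disc first turns free (0.06 N m), then grabs the bolt and draws the panel in 5 mm per rad (about 0.1 N m); once the panel meets the gasket the moment climbs steeply, 0.6 to 1 N m per rad. From its start it takes 0.8 to 2.1 rad to tight (bolt depth and gasket differ). It stays where left.

How it is judged:
By the outcome, as a careful person would: the job done as asked, in the order asked, and still so for the second after the job is handed in, with the robot touching nothing.
It also fails if it takes over 69 s, if anything falls off the work surface, if the arm or the gripper's body presses on something with over 40 N, if the wrist force passes 120 N, or if a joint passes its speed limit or range.

## Robot

A 7-joint arm with a two-finger parallel gripper is mounted at the origin on a cart in front of the work surface, level with it; the furniture and walls round the work are solid. World frame = base frame: x ahead of the robot, y to its left, z up, the work surface at z = 0. Lengths are in m, angles in rad, forces in N, time in s.
With the tool pointing down it reaches from about 0.4 to 0.9 m from the base axis. Payload 5.6 kg.
Tool frame: the origin (TCP) lies midway between the tips of the shut fingers; the grasp point (between the pads) lies 19 mm behind it; z points along the fingers, y is the line along which they close (so a half turn about z gives the same grasp; the last joint's range is limited). The gripper opens to 92 mm and grips with 3 to 60 N. Pads are 20 mm wide; open, the fingers measure 128 mm over their backs; the gripper's body (75 mm by 189 mm) begins 69 mm behind the grasp point.
Start: joints at [1.297, 0.468, -0.012, 1.603, 0.006, 1.071, -0.056], TCP at [0.149, -0.633, 0.215] pointing down, gripper open.
Joint ranges: [-2.53, 2.53], [-0.31, 2.02], [-1.57, 1.55], [0.28, 2.44], [-1.29, 4.43], [0.15, 1.84], [-2.92, 2.92]. Speed limits (rad/s): [2.57, 2.57, 3.14, 3.14, 3.14, 3.14, 3.14].

## Interface

Orientations are given as a unit quaternion [w, x, y, z].
In Python, from bench import r, capture, camera_model gives the robot as it stands.
- The arm moves only by the tool carry_out, never from a script. Its argument "targets" is a list of rows, each an object with "jaw": the gripper command: -1 is shut, 1 is fully open, values between are in proportion; "delta_pos": the shift along the tool's x, y, z in m, a list of three; "turn": the turn about the tool's z in degrees. In form: [{"jaw": jaw, "delta_pos": [x, y, z], "turn": turn}, ...]. A call has exactly 10 rows; each row is the pose to reach, as a shift and turn from the pose commanded when the call began, along the tool's axes at that moment; what a row does not reach only later rows make up. A row lasts 1/12 s, in which the tool goes at most 41.7 mm and 7.16 degrees, less where a joint would pass 70% of its speed; a pose out of reach is approached as far as the arm can. A call with a gripper value outside its range is refused whole. The fingers move at their own pace and stop on an object; "force" is the grip in N (left out, the last holds). Time passes only in rows, so rows that repeat a pose let the fingers close, or fill a call up. It gives the time, the measured TCP pose, the force, the opening and the grip force at its end, in the units of the state.
- r.get_state(): the state, without advancing time (a new reading comes with each control period).
- capture(name): name is "scene" or "top" or "wrist"; returns the picture (420x560x3 uint8, red, green, blue); there is no depth.
- camera_model(name): a dict with "fx", "fy", "cx", "cy" (pixels), "k1" (the pictures are not rectified: a ray, as slopes to the right and down, at radius r is drawn at 1 + k1 r^2 times it, then the intrinsics apply), "camera_from_world" (4x4, takes a point from world to camera coordinates); the wrist camera has in their place "mount" (4x4, takes a point from camera to tool coordinates, whose origin is the TCP and whose axes are the flange's). Camera axes: x right, y down, z forward; pixel columns grow to the right and rows downward; lengths in m; the calibration is good to about 2 mm. A picture is of the moment at which its call begins: read the wrist's pose just before it. camera_model takes no time and is no camera call.
- r.hand_in(): hands the job in; it is judged then, once.
The state is a dict: "clock": time; "qpos": joint angles; "joint_vel": joint speeds; "joint_efforts": joint torques, N m; "tcp_pos": TCP position; "orientation": TCP orientation; "contact_force": force on the tool from outside, world axes, zero at the start; "ft_torque": the same for the moment, N m; "width": finger opening in m; "finger_force": force on a finger pad.
Only numpy, scipy, OpenCV 4.12 (cv2) and the standard library are available. Lean on these libraries where they do the work, as an engineer would, in place of code of your own. Each camera call takes 0.05 s, during which the arm holds its last target. There are 200 camera calls.

## Working session

There is one attempt and no reset: what is moved stays moved. The work goes in short steps, Python scripts to look and compute and a tool call to move; the robot and the scene stay as the last step left them, time stands still between calls to the robot, and variables do not carry over. Pictures are saved under pics/ and viewed, at most 11 in all, crops included, and the job is handed in when it is done.

Besides the shell and the picture viewer there is one more tool, called after ">>>" in YAML: its name, and indented under it one key for each argument. carry_out: Moves the arm, as the interface text tells. Its arguments: {"type":"object","properties":{"targets":{"type":"array","items":{"type":"object","properties":{"jaw":{"type":"number"},"delta_pos":{"type":"array","items":{"type":"number"}},"turn":{"type":"number"}}}},"force":{"type":"number"}},"required":["targets"]}

```bash
ls; mkdir -p pics; python3 - <<'E'
from bench import r,capture,camera_model
import cv2,numpy as np
s=r.get_state();print(s)
a=capture("scene");b=capture("top")
cv2.imwrite("pics/s0.png",a[...,::-1]);cv2.imwrite("pics/t0.png",b[...,::-1])
for n in("scene","top","wrist"):print(n,camera_model(n))
E
```

```text
pics
{'clock': 0.0, 'qpos': array([ 1.29698445,  0.46836993, -0.01161072,  1.60360027,  0.0059872 ,
        1.07136295, -0.05628906]), 'joint_vel': array([ 0.00078575,  0.00015226, -0.00164332, -0.00259351, -0.00027896,
       -0.00179675,  0.00047496]), 'joint_efforts': array([-4.80223189e-04, -5.20572102e+01, -1.26605399e-02, -2.43753129e+01,
       -5.66201471e-02,  1.70908752e-02,  1.49656616e-04]), 'tcp_pos': array([ 0.1485116 , -0.63222979,  0.2136547 ]), 'orientation': array([-8.39548524e-04,  9.93350768e-01,  1.15123949e-01, -1.50438522e-04]), 'contact_force': array([0.86869776, 0.3915911 , 0.12859522]), 'ft_torque': array([-0.02920919,  0.01652274,  0.01016347]), 'finger_force': 0.0, 'width': 0.09193444624618045}
scene {'fx': 407.89914150591443, 'fy': 407.89914150591443, 'cx': 280.95456502436747, 'cy': 212.785933494194, 'k1': 0.01762266348141902, 'camera_from_world': array([[-0.56059006, -0.82809139,  0.00185113,  0.23149783],
       [-0.35432884,  0.23784708, -0.90436709,  0.30090596],
       [ 0.74845832, -0.50763511, -0.42675138,  0.70565651],
       [ 0.        ,  0.    
[... 221 characters left out ...]
, -0.00456153, -0.0328037 ],
       [-0.97777263,  0.05317746, -0.20281231,  0.5675591 ],
       [ 0.20276381, -0.00636236, -0.979207  ,  0.97531008],
       [ 0.        ,  0.        ,  0.        ,  1.        ]])}
wrist {'fx': 298.7586112328051, 'fy': 298.7586112328051, 'cx': 274.50817566378964, 'cy': 211.9418439627363, 'k1': 0.014876486391611356, 'mount': array([[-1.16819439e-03, -9.71822125e-01, -2.35712522e-01,
         6.55949019e-02],
       [ 9.99999158e-01, -1.26837555e-03,  2.73392398e-04,
        -7.51620848e-06],
       [-5.64660780e-04, -2.35712004e-01,  9.71822789e-01,
        -1.69846824e-01],
       [ 0.00000000e+00,  0.00000000e+00,  0.00000000e+00,
         1.00000000e+00]])}
```

View pics/s0.png

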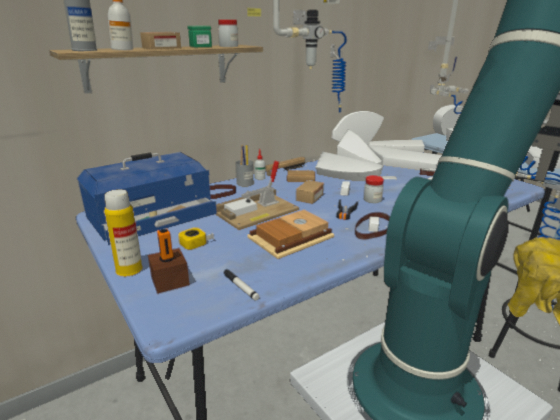

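View pics/t0.png

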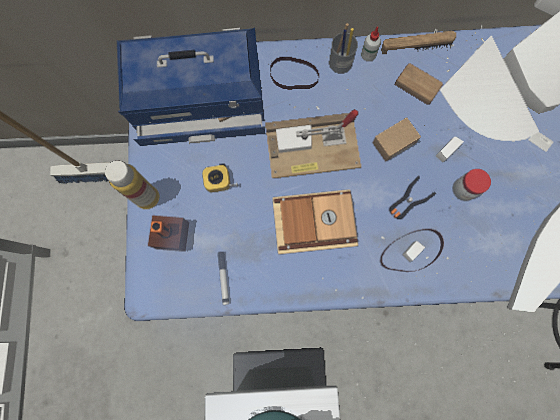

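The scene view shows the driver in its stand at (167,255), with the board at (292,232) and a spray can behind the stand. In the top view the cam is at (328,217), with the dark sliding panel to its left (+y), the driver handle is at (156,227), and the stand is around (168,232).

```bash
cat > h.py <<'E'
import cv2,numpy as np
from bench import r,capture,camera_model
from scipy.spatial.transform import Rotation as R
def pose():
    s=r.get_state();q=s["orientation"];return s,R.from_quat([q[1],q[2],q[3],q[0]]).as_matrix(),np.array(s["tcp_pos"])
def ray(m,uv,wp=None):
    x=(np.array(uv,float)-[m["cx"],m["cy"]])/m["fx"];d=x.copy()
    for _ in range(20): d=x/(1+m["k1"]*(d@d))
    d=np.array([*d,1])
    if "mount" in m:
        Rm,p=wp;T=np.eye(4);T[:3,:3]=Rm;T[:3,3]=p;T=T@m["mount"]
    else: T=np.linalg.inv(m["camera_from_world"])
    return T[:3,3],T[:3,:3]@d
def onplane(m,uv,z,wp=None):
    o,d=ray(m,uv,wp);return o+d*(z-o[2])/d[2]
def orange(im,hi=18,s=170,v=120):
    h=cv2.cvtColor(im,cv2.COLOR_RGB2HSV);return ((h[...,0]<hi)&(h[...,0]>5)&(h[...,1]>s)&(h[...,2]>v)).astype(np.uint8)
E
python3 - <<'E'
from h import *
b=cv2.imread("pics/t0.png")[...,::-1].copy();m=camera_model("top")
big=np.hstack([cv2.resize(b[200:260,135:205],None,fx=5.5,fy=5.5,interpolation=cv2.INTER_CUBIC),cv2.resize(b[185:260,265:365],None,fx=4.4,fy=4.4,interpolation=cv2.INTER_CUBIC)])
cv2.imwrite("pics/t1.png",big[...,::-1])
print(big.shape)
print("cam",onplane(m,(328,217),.043))
k=orange(b);n,l,st,c=cv2.connectedComponentsWithStats(k)
for i in range(1,n):
    if st[i,4]>15:print(st[i],c[i],onplane(m,c[i],.137))
E
```

```text
(330, 825, 3)
cam [ 0.55748748 -0.16384912  0.043     ]
```

View pics/t1.png

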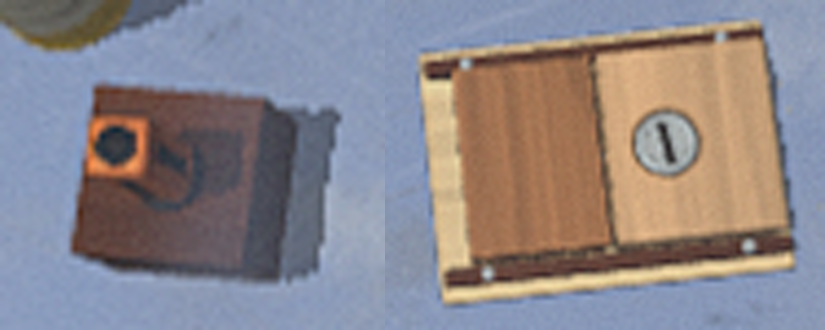

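The crop shows the handle top at about (156.5,226.5), the stand top centred near (166,232), the cam at (329,217), and the slot tilted slightly off the image vertical. All four are in full-image pixels.

```bash
python3 - <<'E'
from h import *
m=camera_model("top")
f=lambda c,z:onplane(m,(135+c[0]/5.5,200+c[1]/5.5),z)[:2]
g=lambda c,z:onplane(m,(265+(c[0]-385)/4.4,185+c[1]/4.4),z)[:2]
print("handle",f((118,146),.137),"stand",f((170,177),.064))
d=f((147,117),.137)-f((90,117),.137);print("handle edge yaw",np.degrees(np.arctan2(d[1],d[0])))
d=f((150,175),.137)-f((152,118),.137);print("edge2",np.degrees(np.arctan2(d[1],d[0])))
print("cam",g((667,142),.043))
for A,B in(((660,122),(675,165)),((595,55),(612,245)),((455,72),(765,35))):
    d=g(A,.043)-g(B,.043);print(np.degrees(np.arctan2(d[1],d[0])))
print("tape",onplane(m,(217,178),.03)[:2],"can",onplane(m,(118,170),.2)[:2])
s,Rm,p=pose();print(Rm.round(3),p)
E
```

```text
handle [0.53810526 0.23569253] stand [0.53716995 0.23554271]
handle edge yaw -93.12902738693505
edge2 178.48826075664604
cam [ 0.55664307 -0.16652734]
14.757861215183057
1.2097893908524011
93.86662522816026
tape [0.67849737 0.11444195] can [0.65502254 0.29977724]
[[ 0.973  0.229 -0.   ]
 [ 0.229 -0.973  0.002]
 [-0.    -0.002 -1.   ]] [ 0.14851197 -0.63226979  0.21373198]
```

>>> carry_out:
  targets:
    - {"jaw":1,"delta_pos":[0.03,-0.02,0],"turn":-7}
    - {"jaw":1,"delta_pos":[0.06,-0.044,0],"turn":-14}
    - {"jaw":1,"delta_pos":[0.09,-0.066,0],"turn":-21}
    - {"jaw":1,"delta_pos":[0.12,-0.088,0],"turn":-28}
    - {"jaw":1,"delta_pos":[0.15,-0.11,0],"turn":-35}
    - {"jaw":1,"delta_pos":[0.18,-0.132,0],"turn":-42}
    - {"jaw":1,"delta_pos":[0.21,-0.154,0],"turn":-49}
    - {"jaw":1,"delta_pos":[0.24,-0.176,0],"turn":-56}
    - {"jaw":1,"delta_pos":[0.27,-0.198,0],"turn":-63}
    - {"jaw":1,"delta_pos":[0.3,-0.22,0],"turn":-70}

```text
clock: 0.93
tcp_pos: [0.391, -0.3484, 0.2145]
orientation: [-0.0, 0.746, 0.666, -0.0]
contact_force: [0.4, -0.1, -0.5]
width: 0.092
finger_force: 0.0
```

>>> carry_out:
  targets:
    - {"jaw":1,"delta_pos":[0.025,0.018,0],"turn":-7}
    - {"jaw":1,"delta_pos":[0.05,0.036,0],"turn":-14}
    - {"jaw":1,"delta_pos":[0.075,0.054,0],"turn":-21}
    - {"jaw":1,"delta_pos":[0.1,0.072,0],"turn":-28}
    - {"jaw":1,"delta_pos":[0.125,0.09,0],"turn":-35}
    - {"jaw":1,"delta_pos":[0.15,0.108,0],"turn":-42}
    - {"jaw":1,"delta_pos":[0.175,0.126,0],"turn":-49}
    - {"jaw":1,"delta_pos":[0.2,0.144,0],"turn":-56}
    - {"jaw":1,"delta_pos":[0.2,0.144,0],"turn":-63}
    - {"jaw":1,"delta_pos":[0.2,0.144,0],"turn":-70}

```text
clock: 1.77
tcp_pos: [0.5579, -0.1658, 0.2142]
orientation: [-0.0, 0.227, 0.974, 0.001]
contact_force: [-0.2, -0.1, 0.1]
width: 0.0917
finger_force: 0.0
```

```bash
python3 - <<'E'
from h import *
s,Rm,p=pose();w=capture("wrist");cv2.imwrite("pics/w1.png",w[...,::-1]);np.savez("w1",R=Rm,p=p)
print(p,np.degrees(np.arctan2(Rm[1,0],Rm[0,0])),s["qpos"])
E
```

```text
[ 0.55793444 -0.16576149  0.21419158] 153.81209549689112 [ 0.76870277  0.45696721 -0.70204783  1.73905037  0.32978737  1.06751226
  1.06947863]
```

View pics/w1.png

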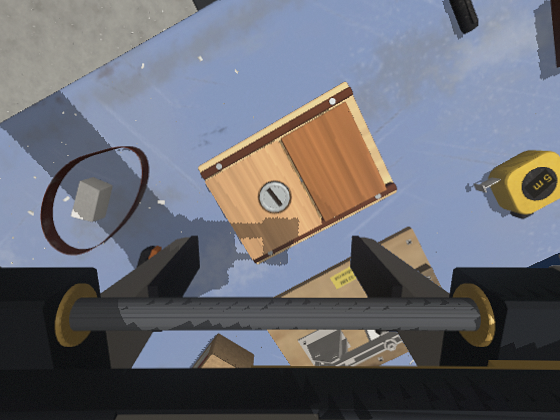

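The wrist view shows the cam at about (275,197), with the slot running from the upper left to the lower right. The panel gap line runs from (279,140) to (323,221).

```bash
python3 - <<'E'
from h import *
w=cv2.imread("pics/w1.png")[...,::-1];d=np.load("w1.npz");wp=(d["R"],d["p"]);m=camera_model("wrist")
c=w[170:225,245:305].astype(int)
hsv=cv2.cvtColor(w,cv2.COLOR_RGB2HSV)[170:225,245:305]
k=((hsv[...,1]<60)&(hsv[...,2]>90)).astype(np.uint8)
k=cv2.morphologyEx(k,cv2.MORPH_OPEN,np.ones((3,3)))
cn=max(cv2.findContours(k,0,1)[0],key=cv2.contourArea);e=cv2.fitEllipse(cv2.convexHull(cn));print(e)
C=np.array(e[0])+[245,170];print("cam",C,onplane(m,C,.043,wp))
yy,xx=np.mgrid[170:225,245:305];g=w[170:225,245:305].max(2)
s=(g<90)&(np.hypot(xx-C[0],yy-C[1])<13)
P=np.array([onplane(m,(x,y),.043,wp)[:2] for x,y in zip(xx[s],yy[s])])
print(s.sum(),P.mean(0));u,S,v=np.linalg.svd(P-P.mean(0));print("slot yaw",np.degrees(np.arctan2(v[0,1],v[0,0])),S)
a=onplane(m,(279,140),.044,wp)-onplane(m,(323,221),.044,wp);print("gap yaw",np.degrees(np.arctan2(a[1],a[0])))
# can top height
a,b=[ray(camera_model(n),u) for n,u in(("scene",(117,193)),("top",(117,167)))]
t=np.linalg.lstsq(np.c_[a[1],-b[1]],b[0]-a[0],rcond=None)[0];print("can top",a[0]+t[0]*a[1],b[0]+t[1]*b[1])
E
```

```text
((29.23182487487793, 26.56645965576172), (30.242000579833984, 30.443809509277344), 43.83893966674805)
cam [274.23182487 196.56645966] [ 0.55614385 -0.16545958  0.043     ]
81 [ 0.55633599 -0.16561394]
slot yaw 11.543269552915067 [0.06194476 0.01190519]
gap yaw -176.89789877963452
can top [0.65954717 0.2984746  0.20419268] [0.66016951 0.30001474 0.20504718]
```

>>> carry_out:
  targets:
    - {"jaw":1,"delta_pos":[0.02,0.035,0],"turn":-3}
    - {"jaw":1,"delta_pos":[0.04,0.07,0],"turn":-6}
    - {"jaw":1,"delta_pos":[0.06,0.105,0],"turn":-9}
    - {"jaw":1,"delta_pos":[0.08,0.14,0],"turn":-12}
    - {"jaw":1,"delta_pos":[0.1,0.175,0],"turn":-15}
    - {"jaw":1,"delta_pos":[0.12,0.21,0],"turn":-18}
    - {"jaw":1,"delta_pos":[0.14,0.245,0],"turn":-21}
    - {"jaw":1,"delta_pos":[0.16,0.28,0],"turn":-24}
    - {"jaw":1,"delta_pos":[0.18,0.32,0],"turn":-24}
    - {"jaw":1,"delta_pos":[0.195,0.351,0],"turn":-24}

```text
clock: 2.65
tcp_pos: [0.5404, 0.2346, 0.2143]
orientation: [-0.0, 0.026, 1.0, -0.0]
contact_force: [0.9, 0.0, -0.1]
width: 0.0921
finger_force: 0.0
```

```bash
python3 - <<'E'
from h import *
s,Rm,p=pose();w=capture("wrist");np.savez("w2",R=Rm,p=p,w=w)
print(p,np.degrees(np.arctan2(Rm[1,0],Rm[0,0])),s["qpos"])
k=orange(w,22,150,100);n,l,st,c=cv2.connectedComponentsWithStats(k)
for i in range(1,n):
    if st[i,4]>100:print(st[i],c[i])
cv2.imwrite("pics/w2.png",cv2.resize(w[80:330,150:400,::-1],None,fx=2,fy=2))
E
```

```text
[0.54043567 0.23461636 0.21433757] 177.0609456868723 [ 0.16175626  0.5180894  -0.84782045  1.71585414  0.42853719  1.10472307
  0.70093041]
[   0  173   50   94 2420] [ 17.96900826 226.5892562 ]
[263 191  30  40 674] [277.75074184 209.4347181 ]
```

View pics/w2.png

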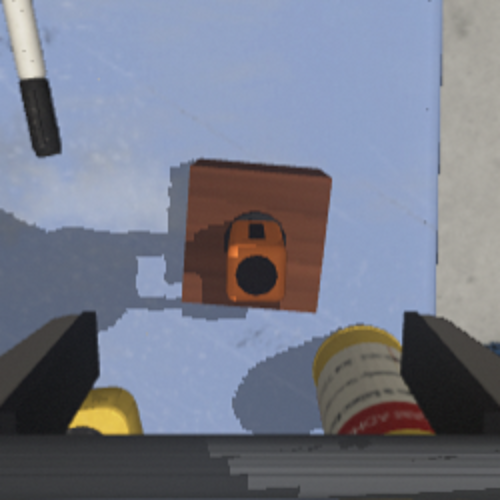

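The close view shows the handle's top cap at full-image (278.5,217.5), with its faces nearly square to the tool. The spray can and the tape are clear of the fingers at this height.

```bash
python3 - <<'E'
from h import *
d=np.load("w2.npz");wp=(d["R"],d["p"]);m=camera_model("wrist")
P=onplane(m,(278.5,217.5),.137,wp);print(P,wp[0].T@(P-wp[1]))
q=[onplane(m,(150+x/2,80+y/2),.064,wp) for x,y in((190,165),(332,178),(317,312),(182,303))]
S=np.mean(q,0);print("stand",S,wp[0].T@(S-wp[1]))
E
```

```text
[0.53943559 0.23781055 0.137     ] [0.00112679 0.00315439 0.07733746]
stand [0.53946326 0.23772226 0.064     ] [0.00106089 0.00308245 0.15033746]
```

>>> carry_out:
  targets:
    - {"jaw":1,"delta_pos":[0.001,0.003,0.01],"turn":0}
    - {"jaw":1,"delta_pos":[0.001,0.003,0.03],"turn":0}
    - {"jaw":1,"delta_pos":[0.001,0.003,0.05],"turn":0}
    - {"jaw":1,"delta_pos":[0.001,0.003,0.07],"turn":0}
    - {"jaw":1,"delta_pos":[0.001,0.003,0.09],"turn":0}
    - {"jaw":1,"delta_pos":[0.001,0.003,0.11],"turn":0}
    - {"jaw":1,"delta_pos":[0.001,0.003,0.122],"turn":0}
    - {"jaw":1,"delta_pos":[0.001,0.003,0.128],"turn":0}
    - {"jaw":1,"delta_pos":[0.001,0.003,0.13],"turn":0}
    - {"jaw":1,"delta_pos":[0.001,0.003,0.13],"turn":0}

```text
clock: 3.53
tcp_pos: [0.5404, 0.2354, 0.0845]
orientation: [-0.0, 0.025, 1.0, -0.0]
contact_force: [0.1, 0.9, 0.1]
width: 0.0918
finger_force: 0.0
```

>>> carry_out:
  targets:
    - {"jaw":-1,"delta_pos":[0,0,0],"turn":0}
    - {"jaw":-1,"delta_pos":[0,0,0],"turn":0}
    - {"jaw":-1,"delta_pos":[0,0,0],"turn":0}
    - {"jaw":-1,"delta_pos":[0,0,0],"turn":0}
    - {"jaw":-1,"delta_pos":[0,0,0],"turn":0}
    - {"jaw":-1,"delta_pos":[0,0,0],"turn":0}
    - {"jaw":-1,"delta_pos":[0,0,0],"turn":0}
    - {"jaw":-1,"delta_pos":[0,0,0],"turn":0}
    - {"jaw":-1,"delta_pos":[0,0,0],"turn":0}
    - {"jaw":-1,"delta_pos":[0,0,0],"turn":0}
  force: 40

```text
clock: 4.37
tcp_pos: [0.5402, 0.236, 0.0845]
orientation: [-0.0, 0.024, 1.0, 0.0]
contact_force: [-0.9, 0.6, 0.4]
width: 0.0275
finger_force: 0.2
```

>>> carry_out:
  targets:
    - {"jaw":-1,"delta_pos":[0,0,0],"turn":0}
    - {"jaw":-1,"delta_pos":[0,0,0],"turn":0}
    - {"jaw":-1,"delta_pos":[0,0,0],"turn":0}
    - {"jaw":-1,"delta_pos":[0,0,0],"turn":0}
    - {"jaw":-1,"delta_pos":[0,0,-0.003],"turn":0}
    - {"jaw":-1,"delta_pos":[0,0,-0.01],"turn":0}
    - {"jaw":-1,"delta_pos":[0,0,-0.02],"turn":0}
    - {"jaw":-1,"delta_pos":[0,0,-0.035],"turn":0}
    - {"jaw":-1,"delta_pos":[0,0,-0.05],"turn":0}
    - {"jaw":-1,"delta_pos":[0,0,-0.065],"turn":0}

```text
clock: 5.2
tcp_pos: [0.5405, 0.2361, 0.1518]
orientation: [0.001, 0.024, 1.0, 0.0]
contact_force: [-0.4, 0.3, -1.4]
width: 0.0259
finger_force: 40.0
```

>>> carry_out:
  targets:
    - {"jaw":-1,"delta_pos":[0,0,-0.02],"turn":0}
    - {"jaw":-1,"delta_pos":[0,-0.015,-0.04],"turn":0}
    - {"jaw":-1,"delta_pos":[0,-0.05,-0.045],"turn":0}
    - {"jaw":-1,"delta_pos":[-0.01,-0.09,-0.045],"turn":0}
    - {"jaw":-1,"delta_pos":[-0.02,-0.13,-0.045],"turn":0}
    - {"jaw":-1,"delta_pos":[-0.03,-0.17,-0.045],"turn":0}
    - {"jaw":-1,"delta_pos":[-0.03,-0.2,-0.045],"turn":0}
    - {"jaw":-1,"delta_pos":[-0.03,-0.21,-0.045],"turn":0}
    - {"jaw":-1,"delta_pos":[-0.03,-0.21,-0.045],"turn":0}
    - {"jaw":-1,"delta_pos":[-0.03,-0.21,-0.045],"turn":0}

```text
clock: 6.03
tcp_pos: [0.5601, 0.0254, 0.1957]
orientation: [0.001, 0.024, 1.0, 0.0]
contact_force: [-0.3, 0.8, -0.7]
width: 0.0262
finger_force: 40.0
```

```bash
python3 - <<'E'
from h import *
s,Rm,p=pose();w=capture("wrist");a=capture("scene");np.savez("w3",R=Rm,p=p,w=w)
print(p,np.degrees(np.arctan2(Rm[1,0],Rm[0,0])),s["qpos"],s["contact_force"])
m=camera_model("scene");T=m["camera_from_world"]
def pr(P):
    c=T[:3,:3]@P+T[:3,3];d=c[:2]/c[2];d*=1+m["k1"]*(d@d);return d*m["fx"]+[m["cx"],m["cy"]]
t=pr(p-[0,0,.055]);print(t);u,v=t.astype(int)
A=cv2.resize(a[v-35:v+35,u-30:u+30],(385,450),interpolation=cv2.INTER_CUBIC)
B=cv2.resize(w[120:320,190:360],(383,450))
cv2.imwrite("pics/w3.png",np.hstack([A,B])[...,::-1])
E
```

```text
[0.56014549 0.02541662 0.19573088] 177.20650290685649 [ 0.54093749  0.4842384  -0.83806504  1.8037729   0.41333333  1.03717671
  1.06694801] [-0.3405587   0.76044237 -0.66866281]
[240.89177014 205.49602442]
```

View pics/w3.png

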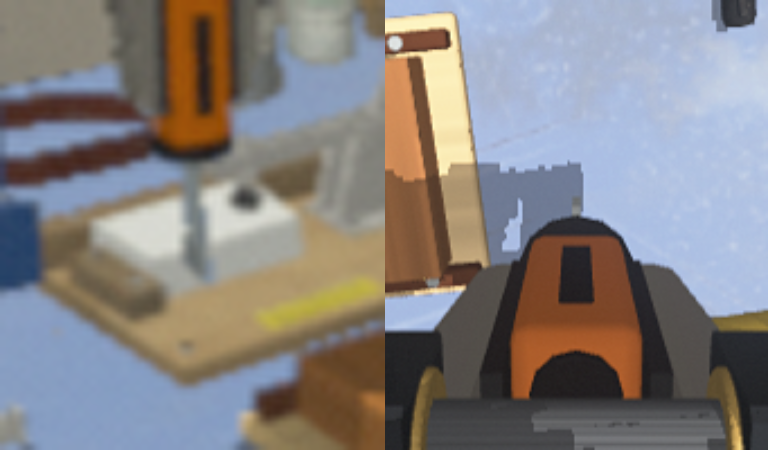

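The scene crop shows the driver hanging upright. In the wrist crop a narrow blade edge shows past the collar at full-image (275,209), so the blade lies along tool x.

```bash
python3 - <<'E'
from h import *
d=np.load("w3.npz");w=d["w"];m=camera_model("wrist");wp=(np.eye(3),np.zeros(3))
print(w[200:222:1,270:282].astype(int).sum(2))
for uv in((275.4,208),(275.4,214)):
  print(onplane(m,uv,.075,wp))
E
```

```text
[[390 387 386 386 383 383 386 365 602 594 589 587]
 [387 383 386 387 385 388 383 370 607 591 586 589]
 [384 384 385 388 390 384 384 370 603 592 588 589]
 [383 385 386 385 387 388 380 364 603 594 588 586]
 [384 383 382 382 386 388 380 370 604 594 589 588]
 [388 382 385 380 387 385 380 368 611 592 589 595]
 [385 387 384 385 391 390 382 367 609 594 589 590]
 [385 382 387 357 355 355 354 369 610 595 594 587]
 [386 386 384 335 321 322 333 373 608 595 591 587]
 [382 384 385 346 325 330 341 372 609 595 593 591]
 [384 383 386 332 326 329 328 372 609 594 599 596]
 [381 379 383 363 365 362 356 367 606 597 597 593]
 [378 380 380 411 410 415 401 365 603 593 591 594]
 [386 383 379 425 430 422 409 357 599 593 593 596]
 [380 385 382 432 434 428 410 524 599 596 594 593]
 [393 392 354 350 349 313 370 553 617 603 604 601]
 [289 287 224 182 194 126 234 330 434 448 481 543]
 [136 114 123 123 135 129 128 112 102 147 234 331]
 [134 139 135 140 145 142 145 134 134 130 124 115]
 [145 140 140 135 135 135 140 146 147 143 137 137]
 [139 140 139 137 139 136 140 136 138 143 139 139]
 [141 132 131 133 139 138 143 138 137 137 135 140]]
[0.00998994 0.00050413 0.075     ]
[0.00479467 0.00050171 0.075     ]
```

>>> carry_out:
  targets:
    - {"jaw":-1,"delta_pos":[0,-0.025,0],"turn":-3}
    - {"jaw":-1,"delta_pos":[-0.002,-0.06,0],"turn":-6}
    - {"jaw":-1,"delta_pos":[-0.003,-0.095,0],"turn":-10}
    - {"jaw":-1,"delta_pos":[-0.004,-0.13,0.01],"turn":-13}
    - {"jaw":-1,"delta_pos":[-0.005,-0.16,0.02],"turn":-15}
    - {"jaw":-1,"delta_pos":[-0.005,-0.18,0.035],"turn":-15}
    - {"jaw":-1,"delta_pos":[-0.005,-0.188,0.05],"turn":-15}
    - {"jaw":-1,"delta_pos":[-0.005,-0.191,0.06],"turn":-15}
    - {"jaw":-1,"delta_pos":[-0.005,-0.191,0.062],"turn":-15}
    - {"jaw":-1,"delta_pos":[-0.005,-0.191,0.062],"turn":-15}

```text
clock: 6.97
tcp_pos: [0.5556, -0.1634, 0.1317]
orientation: [-0.001, -0.108, 0.994, 0.001]
contact_force: [0.7, 0.6, -0.3]
width: 0.0257
finger_force: 40.0
```

```bash
python3 - <<'E'
from h import *
s,Rm,p=pose();w=capture("wrist");np.savez("w4",R=Rm,p=p,w=w)
print(p,np.degrees(np.arctan2(Rm[1,0],Rm[0,0])),s["qpos"],s["contact_force"],s["ft_torque"])
cv2.imwrite("pics/w4.png",cv2.resize(w[170:230,235:315],(800,600),interpolation=cv2.INTER_CUBIC)[...,::-1])
E
```

```text
[ 0.55556091 -0.16337977  0.13172753] -167.59774477253504 [ 0.83454375  0.60494308 -0.81391745  1.80864799  0.52621289  0.96115501
  1.58355149] [ 0.7021226   0.55784748 -0.25327609] [ 0.10430321 -0.14801709 -0.0358162 ]
```

View pics/w4.png

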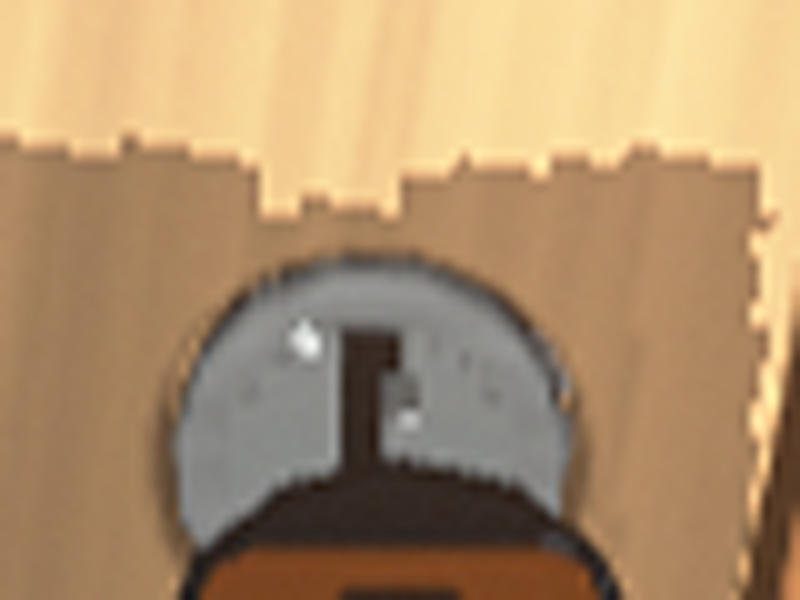

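The slot shows as a dark bar centred at crop x≈370 and lines up with tool x. The blade corner is at x≈402, so the tool has to move about 2.7 mm along −y. I'll check x as well.

```bash
python3 - <<'E'
from h import *
d=np.load("w4.npz");m=camera_model("wrist");wp=(np.eye(3),np.zeros(3))
f=lambda x,y,z:onplane(m,(234.5+x/10,169.5+y/10),z,wp)
zt=d["p"][2]-.043
print("slot end",f(370,326,zt),"disc L/R",f(175,450,zt),f(573,450,zt),"disc top",f(370,258,zt),"blade",f(402,368,.075))
E
```

```text
slot end [ 0.01226351 -0.00286082  0.08872753] disc L/R [ 0.00099266 -0.02029581  0.08872753] [0.00095623 0.01520768 0.08872753] disc top [ 0.01835913 -0.00283925  0.08872753] blade [ 1.14964687e-02 -3.58915349e-05  7.50000000e-02]
```

>>> carry_out:
  targets:
    - {"jaw":-1,"delta_pos":[-0.001,-0.0026,0.002],"turn":0}
    - {"jaw":-1,"delta_pos":[-0.001,-0.0026,0.005],"turn":0}
    - {"jaw":-1,"delta_pos":[-0.001,-0.0026,0.008],"turn":0}
    - {"jaw":-1,"delta_pos":[-0.001,-0.0026,0.01],"turn":0}
    - {"jaw":-1,"delta_pos":[-0.001,-0.0026,0.011],"turn":0}
    - {"jaw":-1,"delta_pos":[-0.001,-0.0026,0.012],"turn":0}
    - {"jaw":-1,"delta_pos":[-0.001,-0.0026,0.013],"turn":0}
    - {"jaw":-1,"delta_pos":[-0.001,-0.0026,0.014],"turn":0}
    - {"jaw":-1,"delta_pos":[-0.001,-0.0026,0.015],"turn":0}
    - {"jaw":-1,"delta_pos":[-0.001,-0.0026,0.016],"turn":0}

```text
clock: 7.85
tcp_pos: [0.5576, -0.1687, 0.1181]
orientation: [0.0, -0.106, 0.994, -0.001]
contact_force: [-4.5, 0.8, 16.1]
width: 0.0258
finger_force: 40.0
```

>>> carry_out:
  targets:
    - {"jaw":-1,"delta_pos":[0,0,-0.003],"turn":0}
    - {"jaw":-1,"delta_pos":[0,0,-0.006],"turn":0}
    - {"jaw":-1,"delta_pos":[0,0,-0.008],"turn":0}
    - {"jaw":-1,"delta_pos":[0,0,-0.008],"turn":0}
    - {"jaw":-1,"delta_pos":[0,0,-0.008],"turn":0}
    - {"jaw":-1,"delta_pos":[0,0,-0.008],"turn":0}
    - {"jaw":-1,"delta_pos":[0,0,-0.008],"turn":0}
    - {"jaw":-1,"delta_pos":[0,0,-0.008],"turn":0}
    - {"jaw":-1,"delta_pos":[0,0,-0.008],"turn":0}
    - {"jaw":-1,"delta_pos":[0,0,-0.008],"turn":0}

```text
clock: 8.68
tcp_pos: [0.5572, -0.1687, 0.1245]
orientation: [-0.0, -0.106, 0.994, 0.0]
contact_force: [0.4, 0.3, -1.4]
width: 0.0261
finger_force: 40.0
```

```bash
python3 - <<'E'
from h import *
for i in range(3):
    s,Rm,p=pose();w=capture("wrist");print(p,np.degrees(np.arctan2(Rm[1,0],Rm[0,0])),s["contact_force"],s["ft_torque"],abs(s["joint_vel"]).max())
np.savez("w5",R=Rm,p=p,w=w)
cv2.imwrite("pics/w5.png",cv2.resize(w[170:230,235:315],(800,600),interpolation=cv2.INTER_CUBIC)[...,::-1])
E
```

```text
[ 0.55722304 -0.16866     0.12447043] -167.77786860500672 [ 0.35248792  0.25581396 -1.43961758] [ 0.06063946 -0.11705005  0.03741884] 0.0016185716372873003
[ 0.55721138 -0.16866617  0.12450307] -167.77519622626485 [ 0.25814054  1.0913136  -1.10531263] [ 0.05384429 -0.15946586  0.06475948] 0.0008371295195606328
[ 0.5572178  -0.16873998  0.1245227 ] -167.78551757782915 [ 0.09919154 -0.76995968 -1.05436279] [ 0.10125547 -0.11596028 -0.00270826] 0.002146546647494583
```

View pics/w5.png

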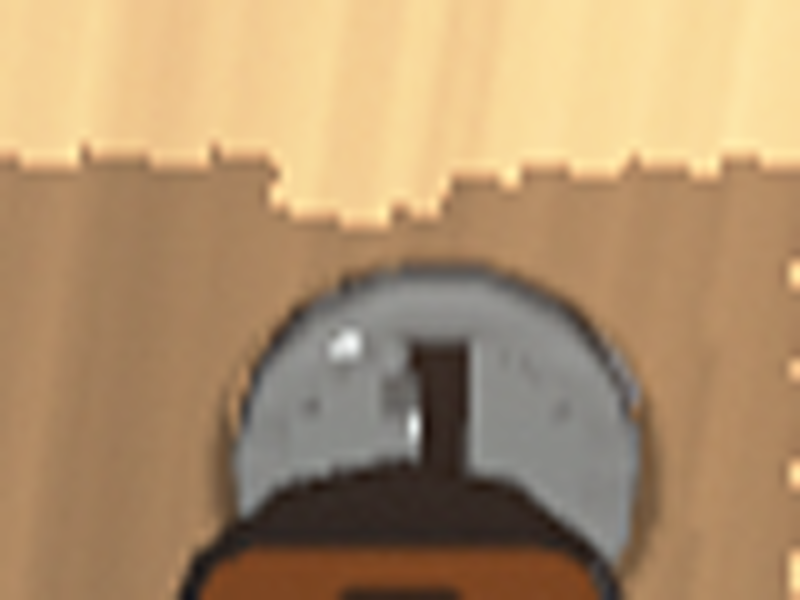

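The arm is settled now. The blade is at crop x≈400 and the slot at x≈440, so the earlier look caught the arm before it had settled. It needs about +3.4 mm in tool y.

```bash
python3 - <<'E'
from h import *
d=np.load("w5.npz");m=camera_model("wrist");wp=(np.eye(3),np.zeros(3))
f=lambda x,y,z:onplane(m,(234.5+x/10,169.5+y/10),z,wp).round(4)
zt=d["p"][2]-.043
print("slot end",f(440,343,zt),f(440,470,zt),"disc L/R",f(237,480,zt),f(636,480,zt),"disc top",f(436,264,zt),"blade",f(400,372,.075))
E
```

```text
slot end [0.0123 0.0032 0.0815] [0.001  0.0033 0.0815] disc L/R [ 0.0001 -0.0144  0.0815] [0.0001 0.0203 0.0815] disc top [0.0191 0.0029 0.0815] blade [ 0.0112 -0.0002  0.075 ]
```

>>> carry_out:
  targets:
    - {"jaw":-1,"delta_pos":[-0.0005,0.0033,0],"turn":0}
    - {"jaw":-1,"delta_pos":[-0.0005,0.0033,0],"turn":0}
    - {"jaw":-1,"delta_pos":[-0.0005,0.0033,0],"turn":0}
    - {"jaw":-1,"delta_pos":[-0.0005,0.0033,0],"turn":0}
    - {"jaw":-1,"delta_pos":[-0.0005,0.0033,0.002],"turn":0}
    - {"jaw":-1,"delta_pos":[-0.0005,0.0033,0.004],"turn":0}
    - {"jaw":-1,"delta_pos":[-0.0005,0.0033,0.006],"turn":0}
    - {"jaw":-1,"delta_pos":[-0.0005,0.0033,0.007],"turn":0}
    - {"jaw":-1,"delta_pos":[-0.0005,0.0033,0.008],"turn":0}
    - {"jaw":-1,"delta_pos":[-0.0005,0.0033,0.009],"turn":0}

```text
clock: 9.67
tcp_pos: [0.557, -0.1654, 0.1154]
orientation: [-0.0, -0.106, 0.994, 0.0]
contact_force: [-0.7, 0.4, -0.7]
width: 0.0255
finger_force: 40.0
```

>>> carry_out:
  targets:
    - {"jaw":-1,"delta_pos":[0,0,0.001],"turn":0}
    - {"jaw":-1,"delta_pos":[0,0,0.002],"turn":0}
    - {"jaw":-1,"delta_pos":[0,0,0.003],"turn":0}
    - {"jaw":-1,"delta_pos":[0,0,0.004],"turn":0}
    - {"jaw":-1,"delta_pos":[0,0,0.0045],"turn":0}
    - {"jaw":-1,"delta_pos":[0,0,0.0045],"turn":0}
    - {"jaw":-1,"delta_pos":[0,0,0.0045],"turn":0}
    - {"jaw":-1,"delta_pos":[0,0,0.0045],"turn":0}
    - {"jaw":-1,"delta_pos":[0,0,0.0045],"turn":0}
    - {"jaw":-1,"delta_pos":[0,0,0.0045],"turn":0}

```text
clock: 10.5
tcp_pos: [0.5571, -0.1654, 0.1111]
orientation: [0.0, -0.106, 0.994, -0.0]
contact_force: [0.6, -0.2, -0.8]
width: 0.0257
finger_force: 40.0
```

```bash
cat > st.py <<'E'
from h import *
for i in range(5):
    s,Rm,p=pose();capture("top")
    print(p.round(4),round(np.degrees(np.arctan2(Rm[1,0],Rm[0,0])),2),s["contact_force"].round(1),s["ft_torque"].round(3),"q",s["qpos"].round(2)[[2,4,6]])
E
python3 st.py
```

```text
[ 0.5571 -0.1654  0.1111] -167.78 [ 0.6 -0.2 -0.8] [ 0.01  -0.157  0.054] q [-0.79  0.55  1.56]
[ 0.5571 -0.1654  0.1111] -167.78 [-0.2  0.2 -0.7] [ 0.101 -0.128 -0.057] q [-0.79  0.55  1.56]
[ 0.557  -0.1654  0.1111] -167.78 [ 0.4  0.5 -0.7] [ 0.049 -0.136 -0.018] q [-0.79  0.55  1.56]
[ 0.5571 -0.1654  0.1111] -167.78 [-0.2 -0.8 -0.4] [ 0.104 -0.096 -0.018] q [-0.79  0.55  1.56]
[ 0.557  -0.1654  0.1111] -167.78 [ 0.6  0.9 -1.2] [ 0.031 -0.125  0.039] q [-0.79  0.55  1.56]
```

>>> carry_out:
  targets:
    - {"jaw":-1,"delta_pos":[0,0,0],"turn":4}
    - {"jaw":-1,"delta_pos":[0,0,0],"turn":8}
    - {"jaw":-1,"delta_pos":[0,0,0],"turn":13}
    - {"jaw":-1,"delta_pos":[0,0,0],"turn":18}
    - {"jaw":-1,"delta_pos":[0,0,0],"turn":23}
    - {"jaw":-1,"delta_pos":[0,0,0],"turn":28}
    - {"jaw":-1,"delta_pos":[0,0,0],"turn":33}
    - {"jaw":-1,"delta_pos":[0,0,0],"turn":38}
    - {"jaw":-1,"delta_pos":[0,0,0],"turn":42}
    - {"jaw":-1,"delta_pos":[0,0,0],"turn":45}

```text
clock: 11.58
tcp_pos: [0.5569, -0.1656, 0.111]
orientation: [-0.0, 0.284, 0.959, -0.0]
contact_force: [-0.1, -0.4, -1.2]
width: 0.0265
finger_force: 40.0
```

```bash
cat > st.py <<'E'
from h import *
F=[];T=[];J=[]
for i in range(12):
    s,Rm,p=pose();capture("top" )if i<11 else 0
    F.append(s["contact_force"]);T.append(s["ft_torque"]);J.append(s["joint_efforts"][6])
print(s["clock"],p.round(4),"yaw",round(np.degrees(np.arctan2(Rm[1,0],Rm[0,0])),2),"F",np.mean(F,0).round(1),"T",np.mean(T,0).round(3),np.std(T,0).round(3),"J7",np.mean(J).round(3),np.std(J).round(3),"q",s["qpos"].round(2),"w",s["width"])
E
python3 st.py
```

```text
12.1333 [ 0.5569 -0.1655  0.111 ] yaw 147.23 F [-0.3 -0.8 -1.6] T [-0.192 -0.105  0.043] [0.049 0.035 0.023] J7 -0.057 0.162 q [ 0.7   0.57 -0.61  1.83  0.41  0.88  0.89] w 0.025719807262276264
```

>>> carry_out:
  targets:
    - {"jaw":-1,"delta_pos":[0,0,0],"turn":2}
    - {"jaw":-1,"delta_pos":[0,0,0],"turn":4}
    - {"jaw":-1,"delta_pos":[0,0,0],"turn":6}
    - {"jaw":-1,"delta_pos":[0,0,0],"turn":8}
    - {"jaw":-1,"delta_pos":[0,0,0],"turn":10}
    - {"jaw":-1,"delta_pos":[0,0,0],"turn":10}
    - {"jaw":-1,"delta_pos":[0,0,0],"turn":10}
    - {"jaw":-1,"delta_pos":[0,0,0],"turn":10}
    - {"jaw":-1,"delta_pos":[0,0,0],"turn":10}
    - {"jaw":-1,"delta_pos":[0,0,0],"turn":10}

```text
clock: 12.97
tcp_pos: [0.5569, -0.1654, 0.111]
orientation: [-0.0, 0.365, 0.931, -0.0]
contact_force: [-0.1, -0.8, -2.4]
width: 0.0254
finger_force: 40.0
```

```bash
sed -i 's/range(12)/range(7)/;s/i<11/i<6/' st.py; python3 st.py
```

```text
13.2667 [ 0.5569 -0.1655  0.111 ] yaw 137.22 F [-0.9 -1.1 -2.1] T [-0.356  0.065  0.067] [0.024 0.02  0.026] J7 -0.083 0.002 q [ 0.67  0.56 -0.57  1.83  0.38  0.87  0.74] w 0.02535623687025153
```

>>> carry_out:
  targets:
    - {"jaw":-1,"delta_pos":[0,0,0],"turn":2}
    - {"jaw":-1,"delta_pos":[0,0,0],"turn":4}
    - {"jaw":-1,"delta_pos":[0,0,0],"turn":6}
    - {"jaw":-1,"delta_pos":[0,0,0],"turn":8}
    - {"jaw":-1,"delta_pos":[0,0,0],"turn":10}
    - {"jaw":-1,"delta_pos":[0,0,0],"turn":10}
    - {"jaw":-1,"delta_pos":[0,0,0],"turn":10}
    - {"jaw":-1,"delta_pos":[0,0,0],"turn":10}
    - {"jaw":-1,"delta_pos":[0,0,0],"turn":10}
    - {"jaw":-1,"delta_pos":[0,0,0],"turn":10}

```text
clock: 14.1
tcp_pos: [0.5569, -0.1654, 0.111]
orientation: [-0.0, 0.444, 0.896, -0.0]
contact_force: [-0.1, -1.1, -2.4]
width: 0.0258
finger_force: 40.0
```

```bash
python3 st.py
```

```text
14.4 [ 0.5569 -0.1654  0.111 ] yaw 127.23 F [-0.7 -1.1 -2.2] T [-0.432  0.185  0.101] [0.027 0.02  0.021] J7 -0.094 0.001 q [ 0.64  0.55 -0.53  1.83  0.36  0.86  0.58] w 0.025696583800523795
```

>>> carry_out:
  targets:
    - {"jaw":-1,"delta_pos":[0,0,0],"turn":2}
    - {"jaw":-1,"delta_pos":[0,0,0],"turn":4}
    - {"jaw":-1,"delta_pos":[0,0,0],"turn":6}
    - {"jaw":-1,"delta_pos":[0,0,0],"turn":8}
    - {"jaw":-1,"delta_pos":[0,0,0],"turn":10}
    - {"jaw":-1,"delta_pos":[0,0,0],"turn":10}
    - {"jaw":-1,"delta_pos":[0,0,0],"turn":10}
    - {"jaw":-1,"delta_pos":[0,0,0],"turn":10}
    - {"jaw":-1,"delta_pos":[0,0,0],"turn":10}
    - {"jaw":-1,"delta_pos":[0,0,0],"turn":10}

```text
clock: 15.23
tcp_pos: [0.557, -0.1654, 0.111]
orientation: [-0.0, 0.521, 0.854, -0.0]
contact_force: [-0.6, -1.9, -2.4]
width: 0.0263
finger_force: 40.0
```

```bash
python3 st.py
```

```text
15.5333 [ 0.5569 -0.1654  0.111 ] yaw 117.22 F [-1.3 -1.5 -2.4] T [-0.463  0.283  0.093] [0.021 0.026 0.018] J7 -0.102 0.001 q [ 0.61  0.54 -0.49  1.83  0.33  0.85  0.43] w 0.025674648966223883
```

>>> carry_out:
  targets:
    - {"jaw":-1,"delta_pos":[0,0,0],"turn":2}
    - {"jaw":-1,"delta_pos":[0,0,0],"turn":4}
    - {"jaw":-1,"delta_pos":[0,0,0],"turn":6}
    - {"jaw":-1,"delta_pos":[0,0,0],"turn":8}
    - {"jaw":-1,"delta_pos":[0,0,0],"turn":10}
    - {"jaw":-1,"delta_pos":[0,0,0],"turn":10}
    - {"jaw":-1,"delta_pos":[0,0,0],"turn":10}
    - {"jaw":-1,"delta_pos":[0,0,0],"turn":10}
    - {"jaw":-1,"delta_pos":[0,0,0],"turn":10}
    - {"jaw":-1,"delta_pos":[0,0,0],"turn":10}

```text
clock: 16.37
tcp_pos: [0.557, -0.1654, 0.111]
orientation: [-0.0, 0.593, 0.805, -0.0]
contact_force: [-1.1, -1.7, -2.7]
width: 0.0258
finger_force: 40.0
```

```bash
python3 st.py
```

```text
16.6667 [ 0.5569 -0.1654  0.111 ] yaw 107.22 F [-1.4 -1.4 -2.4] T [-0.443  0.379  0.127] [0.02  0.042 0.023] J7 -0.118 0.001 q [ 0.58  0.53 -0.45  1.83  0.3   0.85  0.28] w 0.026097833720975128
```

>>> carry_out:
  targets:
    - {"jaw":-1,"delta_pos":[0,0,0],"turn":2}
    - {"jaw":-1,"delta_pos":[0,0,0],"turn":4}
    - {"jaw":-1,"delta_pos":[0,0,0],"turn":6}
    - {"jaw":-1,"delta_pos":[0,0,0],"turn":8}
    - {"jaw":-1,"delta_pos":[0,0,0],"turn":8}
    - {"jaw":-1,"delta_pos":[0,0,0],"turn":8}
    - {"jaw":-1,"delta_pos":[0,0,0],"turn":8}
    - {"jaw":-1,"delta_pos":[0,0,0],"turn":8}
    - {"jaw":-1,"delta_pos":[0,0,0],"turn":8}
    - {"jaw":-1,"delta_pos":[0,0,0],"turn":8}

```text
clock: 17.5
tcp_pos: [0.557, -0.1653, 0.111]
orientation: [-0.0, 0.648, 0.762, -0.0]
contact_force: [-2.9, -1.4, -2.3]
width: 0.026
finger_force: 40.0
```

```bash
python3 st.py
```

```text
17.8 [ 0.557  -0.1653  0.111 ] yaw 99.22 F [-2.2 -1.1 -2.7] T [-0.369  0.51   0.165] [0.022 0.032 0.023] J7 -0.155 0.001 q [ 0.55  0.52 -0.42  1.84  0.27  0.84  0.16] w 0.02601945404564704
```

>>> carry_out:
  targets:
    - {"jaw":-1,"delta_pos":[0,0,0],"turn":1}
    - {"jaw":-1,"delta_pos":[0,0,0],"turn":2}
    - {"jaw":-1,"delta_pos":[0,0,0],"turn":3}
    - {"jaw":-1,"delta_pos":[0,0,0],"turn":4}
    - {"jaw":-1,"delta_pos":[0,0,0],"turn":5}
    - {"jaw":-1,"delta_pos":[0,0,0],"turn":5}
    - {"jaw":-1,"delta_pos":[0,0,0],"turn":5}
    - {"jaw":-1,"delta_pos":[0,0,0],"turn":5}
    - {"jaw":-1,"delta_pos":[0,0,0],"turn":5}
    - {"jaw":-1,"delta_pos":[0,0,0],"turn":5}

```text
clock: 18.63
tcp_pos: [0.557, -0.1653, 0.111]
orientation: [-0.0, 0.681, 0.733, -0.0]
contact_force: [-1.8, -0.5, -2.9]
width: 0.0257
finger_force: 40.0
```

```bash
python3 st.py
```

```text
18.9333 [ 0.557  -0.1654  0.111 ] yaw 94.22 F [-2.2 -0.9 -3. ] T [-0.255  0.653  0.18 ] [0.025 0.017 0.03 ] J7 -0.199 0.0 q [ 0.54  0.52 -0.4   1.84  0.26  0.84  0.09] w 0.025924294234669704
```

>>> carry_out:
  targets:
    - {"jaw":-1,"delta_pos":[0,0,0],"turn":1}
    - {"jaw":-1,"delta_pos":[0,0,0],"turn":2}
    - {"jaw":-1,"delta_pos":[0,0,0],"turn":3}
    - {"jaw":-1,"delta_pos":[0,0,0],"turn":4}
    - {"jaw":-1,"delta_pos":[0,0,0],"turn":5}
    - {"jaw":-1,"delta_pos":[0,0,0],"turn":6}
    - {"jaw":-1,"delta_pos":[0,0,0],"turn":6}
    - {"jaw":-1,"delta_pos":[0,0,0],"turn":6}
    - {"jaw":-1,"delta_pos":[0,0,0],"turn":6}
    - {"jaw":-1,"delta_pos":[0,0,0],"turn":6}

```text
clock: 19.77
tcp_pos: [0.557, -0.1653, 0.111]
orientation: [-0.0, 0.718, 0.696, -0.0]
contact_force: [-1.8, -0.0, -3.7]
width: 0.0258
finger_force: 40.0
```

```bash
sed -i 's/range(7)/range(15)/;s/i<6/i<14/' st.py; python3 st.py
```

```text
20.4667 [ 0.557  -0.1653  0.111 ] yaw 88.22 F [-2.6 -0.2 -3.4] T [-0.105  0.747  0.214] [0.037 0.022 0.029] J7 -0.202 0.0 q [ 0.52  0.51 -0.37  1.84  0.24  0.83 -0.01] w 0.02567581343532381
```

>>> carry_out:
  targets:
    - {"jaw":-1,"delta_pos":[0,0,0],"turn":0}
    - {"jaw":-1,"delta_pos":[0,0,0],"turn":0}
    - {"jaw":-1,"delta_pos":[0,0,0],"turn":0}
    - {"jaw":-1,"delta_pos":[0,0,0],"turn":1}
    - {"jaw":-1,"delta_pos":[0,0,0],"turn":2}
    - {"jaw":-1,"delta_pos":[0,0,0],"turn":3}
    - {"jaw":-1,"delta_pos":[0,0,0],"turn":4}
    - {"jaw":-1,"delta_pos":[0,0,0],"turn":4}
    - {"jaw":-1,"delta_pos":[0,0,0],"turn":4}
    - {"jaw":-1,"delta_pos":[0,0,0],"turn":4}
  force: 60

```text
clock: 21.3
tcp_pos: [0.5569, -0.1653, 0.111]
orientation: [-0.0, 0.742, 0.671, -0.0]
contact_force: [-3.1, 0.4, -4.5]
width: 0.0259
finger_force: 60.0
```

```bash
python3 st.py
```

```text
22.0 [ 0.557  -0.1653  0.1111] yaw 84.22 F [-3.3  0.3 -3.7] T [-0.01   0.879  0.295] [0.037 0.032 0.023] J7 -0.294 0.001 q [ 0.51  0.51 -0.36  1.84  0.23  0.83 -0.07] w 0.025422775723368405
```

>>> carry_out:
  targets:
    - {"jaw":-1,"delta_pos":[0,0,0],"turn":-1}
    - {"jaw":-1,"delta_pos":[0,0,0],"turn":-2}
    - {"jaw":-1,"delta_pos":[0,0,0],"turn":-3}
    - {"jaw":-1,"delta_pos":[0,0,0],"turn":-4}
    - {"jaw":-1,"delta_pos":[0,0,0],"turn":-5}
    - {"jaw":-1,"delta_pos":[0,0,0],"turn":-6}
    - {"jaw":-1,"delta_pos":[0,0,0],"turn":-6}
    - {"jaw":-1,"delta_pos":[0,0,0],"turn":-6}
    - {"jaw":-1,"delta_pos":[0,0,0],"turn":-6}
    - {"jaw":-1,"delta_pos":[0,0,0],"turn":-6}

```text
clock: 22.83
tcp_pos: [0.557, -0.1654, 0.1111]
orientation: [0.0, 0.706, 0.708, -0.0]
contact_force: [-2.6, 1.1, -4.6]
width: 0.0258
finger_force: 60.0
```

```bash
sed -i 's/range(15)/range(5)/;s/i<14/i<4/' st.py; python3 st.py
```

```text
23.0333 [ 0.5571 -0.1653  0.1111] yaw 90.22 F [-3.1  0.4 -3.6] T [0.103 0.855 0.077] [0.024 0.034 0.02 ] J7 -0.065 0.0 q [ 0.52  0.52 -0.38  1.84  0.25  0.83  0.02] w 0.02551584086637029
```

>>> carry_out:
  targets:
    - {"jaw":-1,"delta_pos":[0,0,0],"turn":-1}
    - {"jaw":-1,"delta_pos":[0,0,0],"turn":-2.5}
    - {"jaw":-1,"delta_pos":[0,0,-0.001],"turn":-2.5}
    - {"jaw":-1,"delta_pos":[0,0,-0.003],"turn":-2.5}
    - {"jaw":-1,"delta_pos":[0,0,-0.006],"turn":-2.5}
    - {"jaw":-1,"delta_pos":[0,0,-0.01],"turn":-2.5}
    - {"jaw":-1,"delta_pos":[0,0,-0.02],"turn":-2.5}
    - {"jaw":-1,"delta_pos":[0,0,-0.04],"turn":-2.5}
    - {"jaw":-1,"delta_pos":[0,0,-0.06],"turn":-2.5}
    - {"jaw":-1,"delta_pos":[0,0,-0.08],"turn":-2.5}

```text
clock: 23.87
tcp_pos: [0.5583, -0.1651, 0.1935]
orientation: [0.001, 0.69, 0.724, 0.001]
contact_force: [0.4, 0.7, -1.1]
width: 0.0255
finger_force: 60.0
```

```bash
python3 st.py; python3 - <<'E'
from h import *
w=capture("wrist");t=capture("top")
s,Rm,p=pose();np.savez("w6",R=Rm,p=p,w=w)
A=cv2.resize(w[100:320,170:400],(418,400));B=cv2.resize(t[185:260,265:365],(380,400),interpolation=cv2.INTER_CUBIC)
cv2.imwrite("pics/w6.png",np.hstack([A,B])[...,::-1])
E
```

```text
24.0667 [ 0.5579 -0.1654  0.1922] yaw 92.72 F [ 0.6  0.3 -0.2] T [-0.068 -0.121 -0.002] [0.036 0.062 0.026] J7 0.003 0.071 q [ 0.56  0.42 -0.42  1.78  0.2   0.99  0.11] w 0.025711912158716634
```

View pics/w6.png

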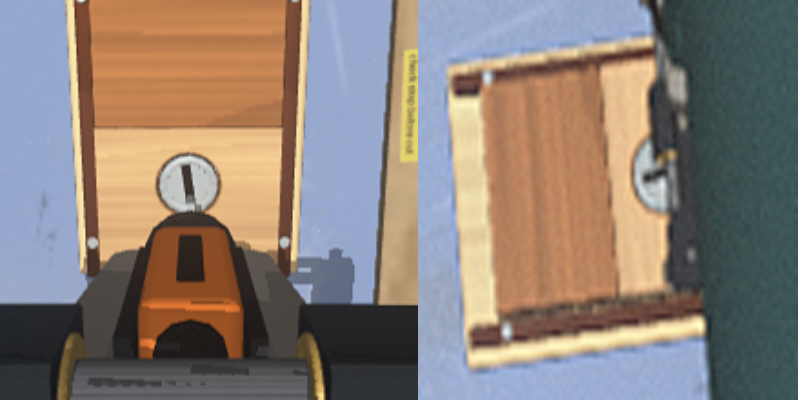

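The wrist crop shows the panel drawn up, with only a hairline at the joint. The slot has turned to near the board's y axis, and the driver is clear of it. Next I return to the stand.

>>> carry_out:
  targets:
    - {"jaw":-1,"delta_pos":[0.02,0,0],"turn":-7}
    - {"jaw":-1,"delta_pos":[0.055,0,0],"turn":-14}
    - {"jaw":-1,"delta_pos":[0.09,0,0],"turn":-21}
    - {"jaw":-1,"delta_pos":[0.125,0,0],"turn":-28}
    - {"jaw":-1,"delta_pos":[0.16,0,0],"turn":-35}
    - {"jaw":-1,"delta_pos":[0.195,0,0],"turn":-42}
    - {"jaw":-1,"delta_pos":[0.23,0,0],"turn":-49}
    - {"jaw":-1,"delta_pos":[0.265,0,0],"turn":-56}
    - {"jaw":-1,"delta_pos":[0.295,0,0],"turn":-63}
    - {"jaw":-1,"delta_pos":[0.325,0,0],"turn":-70}

```text
clock: 25.0
tcp_pos: [0.5407, 0.161, 0.19]
orientation: [-0.001, 0.147, 0.989, -0.0]
contact_force: [-1.1, -0.1, -1.0]
width: 0.026
finger_force: 60.0
```

>>> carry_out:
  targets:
    - {"jaw":-1,"delta_pos":[0.006,0.02,0],"turn":-4}
    - {"jaw":-1,"delta_pos":[0.012,0.04,0],"turn":-8}
    - {"jaw":-1,"delta_pos":[0.018,0.058,0],"turn":-12}
    - {"jaw":-1,"delta_pos":[0.0225,0.072,0.01],"turn":-14}
    - {"jaw":-1,"delta_pos":[0.0225,0.072,0.02],"turn":-14}
    - {"jaw":-1,"delta_pos":[0.0225,0.072,0.03],"turn":-14}
    - {"jaw":-1,"delta_pos":[0.0225,0.072,0.03],"turn":-14}
    - {"jaw":-1,"delta_pos":[0.0225,0.072,0.03],"turn":-14}
    - {"jaw":-1,"delta_pos":[0.0225,0.072,0.03],"turn":-14}
    - {"jaw":-1,"delta_pos":[0.0225,0.072,0.03],"turn":-14}

```text
clock: 25.83
tcp_pos: [0.5421, 0.2339, 0.1615]
orientation: [0.0, 0.029, 1.0, -0.0]
contact_force: [-0.1, -0.5, -2.2]
width: 0.0257
finger_force: 60.0
```

```bash
python3 st.py; python3 - <<'E'
from h import *
s,Rm,p=pose();w=capture("wrist");np.savez("w7",R=Rm,p=p,w=w)
cv2.imwrite("pics/w7.png",cv2.resize(w[140:260,200:360],(800,600),interpolation=cv2.INTER_CUBIC)[...,::-1])
E
```

```text
26.0333 [0.5419 0.2345 0.1615] yaw 176.69 F [ 0.3  0.3 -1.6] T [ 0.063 -0.145  0.005] [0.015 0.015 0.011] J7 -0.0 0.0 q [ 0.12  0.57 -0.79  1.76  0.47  1.01  0.66] w 0.025440183653037286
```

View pics/w7.png

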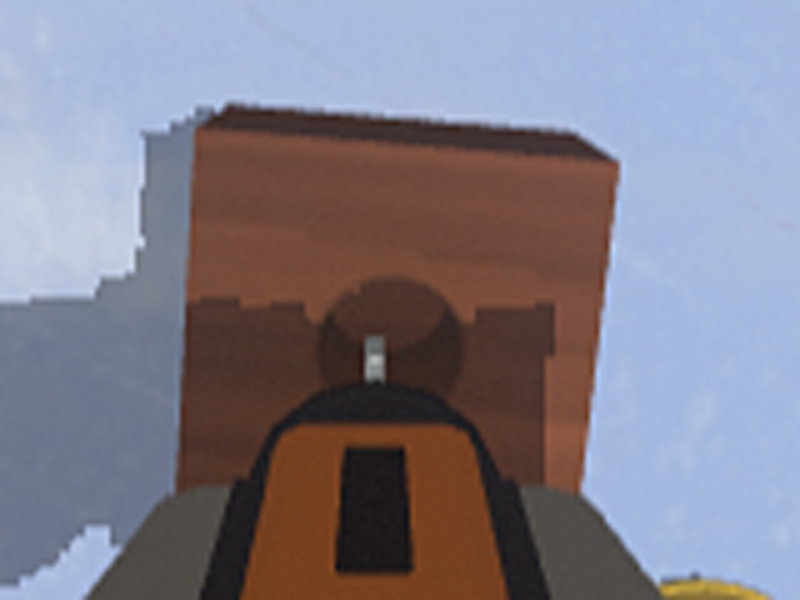

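The stand's hole spans crop x 318–465 with its top rim at y≈278, and the blade edge is at (375,337). That puts the blade a few mm off the hole's centre.

```bash
python3 - <<'E'
from h import *
d=np.load("w7.npz");m=camera_model("wrist");wp=(np.eye(3),np.zeros(3))
f=lambda x,y,z:onplane(m,(199.6+x/5,139.6+y/5),z,wp).round(4)
zt=d["p"][2]-.064
print("L/R",f(318,348,zt),f(465,348,zt),"top",f(391,278,zt),"blade",f(375,337,.075))
E
```

```text
L/R [ 0.0037 -0.0107  0.0975] [0.0037 0.0163 0.0975] top [0.0168 0.0027 0.0975] blade [ 0.0108 -0.0002  0.075 ]
```

>>> carry_out:
  targets:
    - {"jaw":-1,"delta_pos":[0.002,0.001,0],"turn":0}
    - {"jaw":-1,"delta_pos":[0.002,0.001,0],"turn":0}
    - {"jaw":-1,"delta_pos":[0.002,0.001,0],"turn":0}
    - {"jaw":-1,"delta_pos":[0.002,0.001,0],"turn":0}
    - {"jaw":-1,"delta_pos":[0.002,0.001,0],"turn":0}
    - {"jaw":-1,"delta_pos":[0.002,0.001,0],"turn":0}
    - {"jaw":-1,"delta_pos":[0.002,0.001,0],"turn":0}
    - {"jaw":-1,"delta_pos":[0.002,0.001,0],"turn":0}
    - {"jaw":-1,"delta_pos":[0.002,0.001,0],"turn":0}
    - {"jaw":-1,"delta_pos":[0.002,0.001,0],"turn":0}

```text
clock: 26.92
tcp_pos: [0.5396, 0.2358, 0.161]
orientation: [-0.0, 0.029, 1.0, -0.0]
contact_force: [0.4, 0.4, -0.9]
width: 0.0262
finger_force: 60.0
```

```bash
python3 st.py
```

```text
27.1167 [0.5396 0.2358 0.161 ] yaw 176.72 F [-0.   0.  -1.2] T [ 0.052 -0.136 -0.002] [0.016 0.011 0.012] J7 -0.0 0.0 q [ 0.12  0.57 -0.79  1.77  0.47  1.01  0.66] w 0.025640845459007213
```

>>> carry_out:
  targets:
    - {"jaw":-1,"delta_pos":[0.0005,0.0015,0],"turn":0}
    - {"jaw":-1,"delta_pos":[0.0005,0.0015,0.005],"turn":0}
    - {"jaw":-1,"delta_pos":[0.0005,0.0015,0.012],"turn":0}
    - {"jaw":-1,"delta_pos":[0.0005,0.0015,0.02],"turn":0}
    - {"jaw":-1,"delta_pos":[0.0005,0.0015,0.028],"turn":0}
    - {"jaw":-1,"delta_pos":[0.0005,0.0015,0.036],"turn":0}
    - {"jaw":-1,"delta_pos":[0.0005,0.0015,0.044],"turn":0}
    - {"jaw":-1,"delta_pos":[0.0005,0.0015,0.052],"turn":0}
    - {"jaw":-1,"delta_pos":[0.0005,0.0015,0.06],"turn":0}
    - {"jaw":-1,"delta_pos":[0.0005,0.0015,0.065],"turn":0}

```text
clock: 27.95
tcp_pos: [0.5387, 0.2371, 0.0947]
orientation: [-0.001, 0.029, 1.0, -0.0]
contact_force: [-0.3, -0.2, -0.4]
width: 0.0256
finger_force: 60.0
```

>>> carry_out:
  targets:
    - {"jaw":-1,"delta_pos":[0,0,0.003],"turn":0}
    - {"jaw":-1,"delta_pos":[0,0,0.005],"turn":0}
    - {"jaw":-1,"delta_pos":[0,0,0.007],"turn":0}
    - {"jaw":-1,"delta_pos":[0,0,0.008],"turn":0}
    - {"jaw":-1,"delta_pos":[0,0,0.009],"turn":0}
    - {"jaw":-1,"delta_pos":[0,0,0.01],"turn":0}
    - {"jaw":-1,"delta_pos":[0,0,0.0105],"turn":0}
    - {"jaw":-1,"delta_pos":[0,0,0.0105],"turn":0}
    - {"jaw":-1,"delta_pos":[0,0,0.0105],"turn":0}
    - {"jaw":-1,"delta_pos":[0,0,0.0105],"turn":0}

```text
clock: 28.78
tcp_pos: [0.5392, 0.2374, 0.0857]
orientation: [0.0, 0.029, 1.0, 0.0]
contact_force: [-0.5, 0.5, -0.4]
width: 0.0257
finger_force: 60.0
```

>>> carry_out:
  targets:
    - {"jaw":-1,"delta_pos":[0,0,0.0005],"turn":0}
    - {"jaw":-1,"delta_pos":[0,0,0.001],"turn":0}
    - {"jaw":-1,"delta_pos":[0,0,0.0015],"turn":0}
    - {"jaw":-1,"delta_pos":[0,0,0.0015],"turn":0}
    - {"jaw":-1,"delta_pos":[0,0,0.0015],"turn":0}
    - {"jaw":-1,"delta_pos":[0,0,0.0015],"turn":0}
    - {"jaw":-1,"delta_pos":[0,0,0.0015],"turn":0}
    - {"jaw":-1,"delta_pos":[0,0,0.0015],"turn":0}
    - {"jaw":-1,"delta_pos":[0,0,0.0015],"turn":0}
    - {"jaw":-1,"delta_pos":[0,0,0.0015],"turn":0}

```text
clock: 29.62
tcp_pos: [0.5392, 0.2374, 0.0845]
orientation: [0.0, 0.029, 1.0, -0.0]
contact_force: [-0.7, -2.2, 4.8]
width: 0.0256
finger_force: 60.0
```

Contact at 4.8 N, so the driver is seated. Release.

>>> carry_out:
  targets:
    - {"jaw":-0.3,"delta_pos":[0,0,0],"turn":0}
    - {"jaw":-0.2,"delta_pos":[0,0,0],"turn":0}
    - {"jaw":0,"delta_pos":[0,0,0],"turn":0}
    - {"jaw":0.2,"delta_pos":[0,0,0],"turn":0}
    - {"jaw":0.4,"delta_pos":[0,0,0],"turn":0}
    - {"jaw":0.6,"delta_pos":[0,0,0],"turn":0}
    - {"jaw":0.8,"delta_pos":[0,0,0],"turn":0}
    - {"jaw":0.8,"delta_pos":[0,0,0],"turn":0}
    - {"jaw":0.8,"delta_pos":[0,0,0],"turn":0}
    - {"jaw":0.8,"delta_pos":[0,0,0],"turn":0}

```text
clock: 30.45
tcp_pos: [0.5392, 0.2373, 0.0841]
orientation: [0.0, 0.029, 1.0, -0.0]
contact_force: [1.2, 0.1, 0.0]
width: 0.0828
finger_force: 0.0
```

>>> carry_out:
  targets:
    - {"jaw":0.8,"delta_pos":[0,0,-0.005],"turn":0}
    - {"jaw":0.8,"delta_pos":[0,0,-0.015],"turn":0}
    - {"jaw":0.8,"delta_pos":[0,0,-0.03],"turn":0}
    - {"jaw":0.8,"delta_pos":[0,0,-0.05],"turn":0}
    - {"jaw":0.8,"delta_pos":[0,0,-0.07],"turn":0}
    - {"jaw":0.8,"delta_pos":[0,0,-0.09],"turn":0}
    - {"jaw":0.8,"delta_pos":[0,0,-0.11],"turn":0}
    - {"jaw":0.8,"delta_pos":[0,0,-0.13],"turn":0}
    - {"jaw":0.8,"delta_pos":[0,0,-0.13],"turn":0}
    - {"jaw":0.8,"delta_pos":[0,0,-0.13],"turn":0}

```text
clock: 31.28
tcp_pos: [0.5398, 0.2378, 0.2162]
orientation: [0.002, 0.029, 1.0, 0.0]
contact_force: [0.0, -0.8, -0.5]
width: 0.0829
finger_force: 0.0
```

```bash
python3 - <<'E'
from h import *
s,Rm,p=pose();print(p,s["clock"],s["width"]);w=capture("wrist");a=capture("scene")
A=cv2.resize(w[100:320,170:400],(418,400));B=cv2.resize(a[180:300,130:340],(382,218),interpolation=cv2.INTER_CUBIC)
B=np.vstack([B,np.zeros((182,382,3),np.uint8)])
cv2.imwrite("pics/w8.png",np.hstack([A,B])[...,::-1])
E
```

```text
[0.53983175 0.2377891  0.21622442] 31.2833 0.08293307535420959
```

View pics/w8.png

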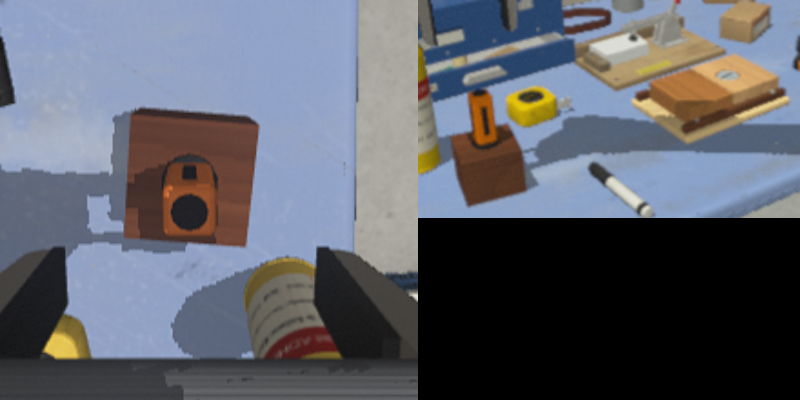

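The driver stands upright in its stand at crop (189,200), the gripper is clear of it, the panel is closed, and the marker and tape have not moved.

```bash
python3 -c "
from bench import r
print(r.hand_in())"
```

```text
the job is handed in; nothing more can be done
None
```

The job is handed in at about 31 s: the cam is tightened to about 0.29 N m with the panel drawn up to the gasket, and the driver is upright in its stand and released; the first try at the slot touched the disc beside it at 16 N before I corrected.

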